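# Seat the knife in the bench clamp and start its wing bolt

### The arm

A 7-joint arm with a two-finger parallel gripper is mounted at the origin on a cart in front of the work surface, level with it; the furniture and walls round the work are solid. World frame = base frame: x ahead of the robot, y to its left, z up, the work surface at z = 0. Lengths are in m, angles in rad, forces in N, time in s.
With the tool pointing down it reaches from about 0.4 to 0.85 m from the base axis. Payload 6.9 kg.
Tool frame: the origin (TCP) lies on the centre line of the jaws, within the pads' length; the fingertips stand 25 mm ahead of it and the grasp point (between the pads) lies 6 mm ahead of it; z points along the fingers, y is the direction in which the jaws open and shut (so a half turn about z gives the same grasp; the last joint's range is limited). The gripper opens to 85 mm and grips with 20 to 120 N. Pads are 22 mm wide; open, the fingers measure 114 mm over their backs; the gripper's body (76 mm by 85 mm) begins 54 mm behind the grasp point. The pads swing forward as they close: fully open they stand 13 mm farther back than shut.
Start: joints at [-1.105, 0.507, -0.238, 1.5, 0.126, 1.149, -0.155], TCP at [0.22, 0.585, 0.256] pointing down, gripper open.
Joint ranges: [-3.08, 3.08], [-0.24, 2.05], [-1.43, 1.35], [0, 2.5], [-1.52, 4.66], [0.17, 1.96], [-2.89, 2.89]. Speed limits (rad/s): [2.39, 2.39, 3.14, 3.14, 3.14, 3.14, 3.14].

### API

Orientations are given as a unit quaternion [w, x, y, z].
In Python, from station import status, snapshot, camera_model, bot gives the robot as it stands.
- The arm moves only by the tool jog_arm, never from a script. Its arguments are lists of equal length, an entry for each row: "hand": the opening, from -1 (shut) to 1 (fully open); "dp": the shift along the tool's x, y, z in mm, a list of three; "delta_rot": the turn, a rotation vector about the tool's x, y, z in degrees, a list of three. A call has exactly 5 rows; each row is the pose to reach, as a shift and turn from the pose measured when the call began, along the tool's axes at that moment; what a row does not reach only later rows make up. A row lasts 1/8 s, in which the tool goes at most 62.5 mm and 10.7 degrees, less where a joint would pass 70% of its speed; a pose out of reach is approached as far as the arm can. A call with a gripper value outside its range is refused whole. The fingers move at their own pace and stop on an object; "squeeze" is the grip in N (left out, the last holds). Time passes only in rows, so rows that repeat a pose let the fingers close, or fill a call up. It gives the time, the measured TCP pose, the force and the opening at its end, in the units of the state.
- status.sense(): the state, without advancing time (a new reading comes with each control period).
- snapshot(name): name is "side" or "top"; returns the picture (400x640x3 uint8, blue, green, red); there is no depth.
- camera_model(name): a dict with "fx", "fy", "cx", "cy" (pixels), "k1" (the pictures are not rectified: a ray, as slopes to the right and down, at radius r is drawn at 1 + k1 r^2 times it, then the intrinsics apply), "world_from_camera" (4x4, takes a point from camera to world coordinates). Camera axes: x right, y up, looking along -z (the intrinsics and any distortion apply to the point x, -y, -z); pixel columns grow to the right and rows downward; lengths in m; the calibration is good to about 2 mm. A picture is of the moment at which its call begins. camera_model takes no time and is no camera call.
- bot.finish_job(): hands the job in, once; it reports no verdict.
The state is a dict: "time_s": time; "joint_pos": joint angles; "joint_vel": joint speeds; "effort": joint torques, N m; "tcp_pos": TCP position; "tcp_rot": TCP orientation; "ft_force": force on the tool from outside, world axes, zero at the start; "ft_torque": the same for the moment, N m; "opening": finger opening in m.
Only numpy, scipy, OpenCV 4.12 (cv2) and the standard library are available. Lean on these libraries where they do the work, as an engineer would, in place of code of your own. Each camera call takes 0.05 s, during which the arm holds its last target.

### The job

Slide the short wooden-handled knife, blade first and lying flat, into the slot of the bench clamp until it is fully home, and leave it there. Then start the clamp's wing bolt without crossing its thread: turn it backward (counter-clockwise seen from above) until you feel it drop, then forward (clockwise) one full turn. Finish while holding: the program ends with the fingers still gripping the wing, keeping the started bolt still. Leave everything else on the bench alone.

Things in the scene. Friction and masses are not known exactly. Their poses are not given: they have to be found in the camera images.
- clamp: The bench clamp, fixed: a grey block 64 x 64 mm, its top 34 mm above the bench, on a foot plate 4 mm thick and 104 mm wide (y); a round dark boss, 48 mm across, stands on the block, its top 54 mm above the bench, and holds the wing bolt. Origin on the bench, on the bolt's axis; z up; x points from the slot's open front to its closed back (the way the blade goes in).
- slot_mouth (a point): Centre of the slot's open front. The slot is 32 mm wide and 10 mm high, from 4 to 14 mm above the bench, 52 mm deep, closed at the back. Same axes as the clamp.
- slot_end (a point): Centre of the closed back of the slot, 52 mm behind slot_mouth, where the knife's tip arrives when it is fully home. Same axes as the clamp.
- handle_mid (a point): Middle of the knife's handle, half-way up (7.5 mm above the bench). Handle 80 mm long, 24 wide, 15 high, lying on the bench; its steel blade, 22 wide and 2 thick, runs 7 to 9 mm above the bench and is free from 40 to 132 mm ahead of this point. Knife 171 mm long, 0.06 kg. y points along the knife to the blade tip, 132 mm ahead; x across, z up.
- blade_tip (a point): Middle of the blade's square front edge, 8 mm above the bench. Same axes as handle_mid.
- wing_bolt: Steel wing bolt, upright in the boss. Its wing: a bar 38 mm long (x), 14 thick (y), 30 high, on a shank 12.6 thick, ends alike; origin at its centre, on the bolt's axis, 88 mm above the bench at first. Wing's underside 19 mm above the boss at first, 7 when started. Turns easily (under 0.02 N m). Held loosely or let go it sinks by its own weight (2.4 N); held firmly, the hand must follow it down.
- bolt_turn (a joint): Turn of the wing bolt in rad, growing clockwise seen from above (forward), through whole turns. Starts at 0.6 to 1.8, standing on the thread's first crest; turned backward it drops at about 0.1 and meets a stop at about -0.4. Turned forward without the drop it binds at about 5.1. One turn forward from the drop ends near 6.3; the limit is 8.
- bolt_drop (a joint): How far the bolt has sunk, in m: 0 at the start, 0.006 after the drop, then 0.006 more for each turn forward (about 0.012 when started).
- folder: The flat pale folder, 22 x 157 x 4 mm, pointed at both ends; a bystander, to be left alone. Origin at the centre of its underside.
- wax: The round cake of wax, 58 mm across, 19 mm high; a bystander, to be left alone. Origin at the centre of its underside.
- spool: The wooden thread spool, 46 mm across, 52 mm high; a bystander, to be left alone. Origin at the centre of its underside.
- tape_roll: The roll of tape lying flat, 104 mm across, 25 mm high; a bystander, to be left alone. Origin at the centre of its underside.
- bowl: The small clay pot, 79 mm across, 46 mm high; a bystander, to be left alone. Origin at the centre of its underside.
There are look-alikes about, which are no part of the job. Leave any turquoise look-alike of the part that bears handle_mid alone.

How it is judged:
By the outcome, as a careful person would: the job done as asked, in the order asked, and still so for the second after the job is handed in, while the arm keeps its last pose, push and grip.
It also fails if it takes over 72 s, if anything falls off the work surface, if the arm or the gripper's body presses on something with over 40 N, if the wrist force passes 120 N, or if a joint passes its speed limit or range.

## Working session

There is one attempt and no reset: what is moved stays moved. The work goes in short steps, Python scripts to look and compute and a tool call to move; the robot and the scene stay as the last step left them, time stands still between calls to the robot, and variables do not carry over. Pictures are saved under pics/ and viewed, and the job is handed in when it is done.

Besides the shell and the picture viewer there is one more tool, called after "Request:" as name(argument=value, ...) on one line, values as JSON. jog_arm: Moves the arm, as the interface text tells. Its arguments: {"type":"object","properties":{"hand":{"type":"array","items":{"type":"number"}},"dp":{"type":"array","items":{"type":"array","items":{"type":"number"}}},"delta_rot":{"type":"array","items":{"type":"array","items":{"type":"number"}}},"squeeze":{"type":"number"}},"required":["hand","dp","delta_rot"]}

```bash
ls; mkdir -p pics; python3 - <<'E'
from station import status, snapshot, camera_model, bot
import cv2, numpy as np
for n in("top","side"):
    cv2.imwrite(f"pics/{n}0.png",snapshot(n)); m=camera_model(n); print(n,{k:(np.round(v,4).tolist()) for k,v in m.items()})
s=status.sense(); print({k:np.round(v,3).tolist() for k,v in s.items()})
E
```

```text
pics
top {'fx': 507.5171, 'fy': 507.5171, 'cx': 318.3366, 'cy': 190.5785, 'k1': -0.1342, 'world_from_camera': [[0.0042, 0.981, -0.1942, 0.334], [-0.9997, -0.0001, -0.0225, -0.0454], [-0.0221, 0.1942, 0.9807, 1.3316], [0.0, 0.0, 0.0, 1.0]]}
side {'fx': 405.0145, 'fy': 405.0145, 'cx': 323.0281, 'cy': 200.8424, 'k1': -0.0289, 'world_from_camera': [[0.9906, 0.0764, -0.1133, 0.469], [-0.1355, 0.6564, -0.7421, -0.7987], [0.0177, 0.7505, 0.6606, 0.7579], [0.0, 0.0, 0.0, 1.0]]}
{'time_s': 0.1, 'joint_pos': [-1.106, 0.508, -0.238, 1.501, 0.126, 1.149, -0.155], 'joint_vel': [0.001, -0.002, -0.001, -0.002, 0.0, -0.0, -0.0], 'effort': [-0.005, -62.184, -2.195, -25.02, 0.012, 0.008, 0.0], 'tcp_pos': [0.22, 0.585, 0.256], 'tcp_rot': [-0.0, 0.179, 0.984, -0.001], 'ft_force': [0.3, 0.075, -0.577], 'ft_torque': [-0.005, -0.056, 0.022], 'opening': 0.086}
```

View pics/top0.png

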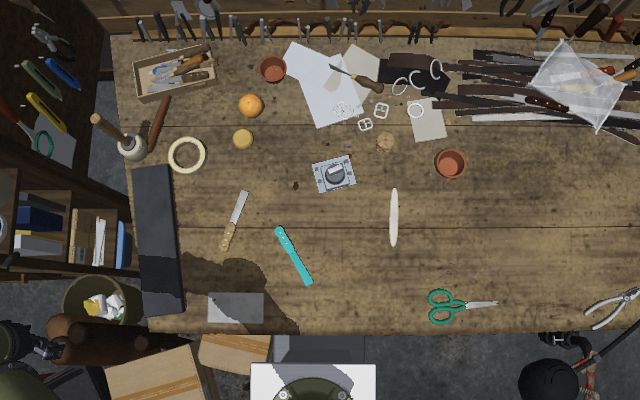

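View pics/side0.png

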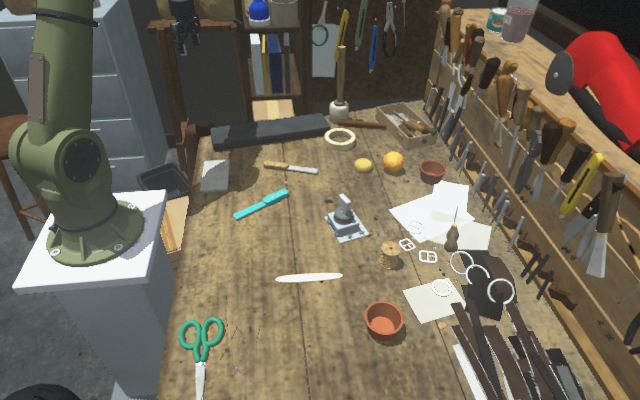

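```bash
cat > h.py <<'E'
import numpy as np, cv2
from station import status, snapshot, camera_model, bot
def ray(n,u,v):
    m=camera_model(n); W=np.array(m["world_from_camera"])
    K=np.array([[m["fx"],0,m["cx"]],[0,m["fy"],m["cy"]],[0,0,1.]])
    p=cv2.undistortPoints(np.array([[[u,v]]],float),K,np.array([m["k1"],0,0,0,0.]),).ravel()
    return W[:3,3], W[:3,:3]@np.array([p[0],-p[1],-1])
def at(n,u,v,z):
    c,d=ray(n,u,v); return c+d*(z-c[2])/d[2]
def proj(n,P):
    m=camera_model(n); W=np.array(m["world_from_camera"]); q=W[:3,:3].T@(np.asarray(P,float)-W[:3,3])
    K=np.array([[m["fx"],0,m["cx"]],[0,m["fy"],m["cy"]],[0,0,1.]])
    x,y=q[0]/-q[2],-q[1]/-q[2]; r=1+m["k1"]*(x*x+y*y)
    return np.array([m["fx"]*x*r+m["cx"],m["fy"]*y*r+m["cy"]])
def crop(n,img,x0,y0,w,h,s,name):
    c=cv2.resize(img[y0:y0+h,x0:x0+w],None,fx=s,fy=s,interpolation=cv2.INTER_CUBIC)
    for x in range((x0+9)//10*10,x0+w,10): cv2.line(c,((x-x0)*s,0),((x-x0)*s,6),(0,0,255),1); cv2.putText(c,str(x),((x-x0)*s+2,16),0,.38,(0,0,255),1)
    for y in range((y0+9)//10*10,y0+h,10): cv2.line(c,(0,(y-y0)*s),(6,(y-y0)*s),(0,0,255),1); cv2.putText(c,str(y),(8,(y-y0)*s+4),0,.38,(0,0,255),1)
    cv2.imwrite(name,c)
E
python3 - <<'E'
from h import *
t=cv2.imread("pics/top0.png"); s=cv2.imread("pics/side0.png")
crop("top",t,300,145,70,55,11,"pics/c1.png")
crop("top",t,210,180,60,80,7,"pics/c2.png")
crop("side",s,315,185,65,65,9,"pics/c3.png")
crop("side",s,255,150,75,40,10,"pics/c4.png")
E
```

```text
(no output)
```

View pics/c1.png

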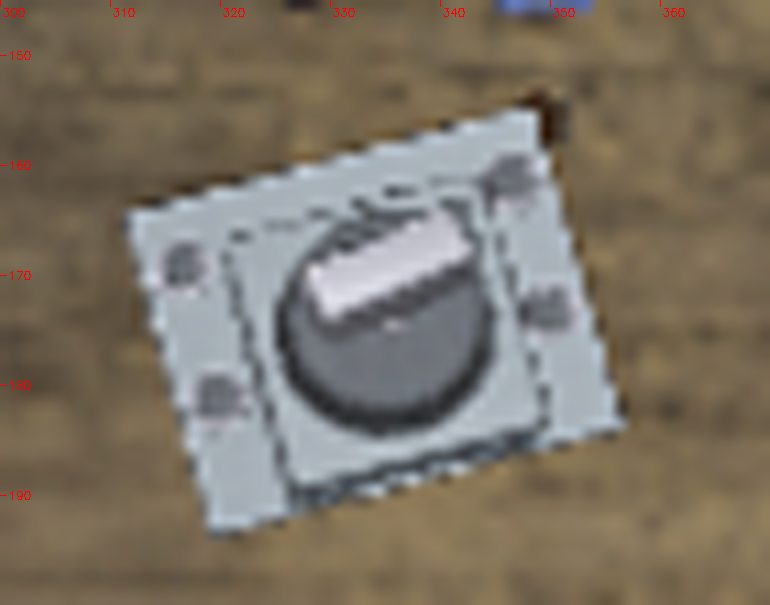

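View pics/c2.png

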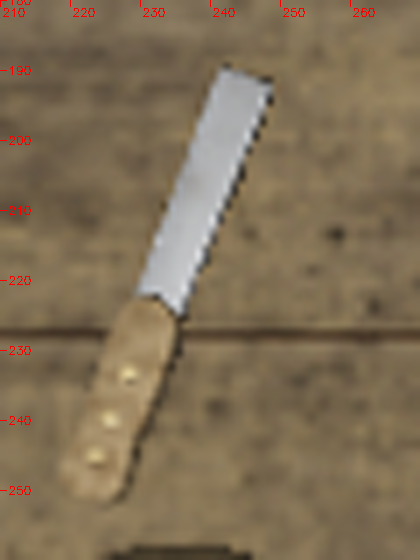

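View pics/c3.png

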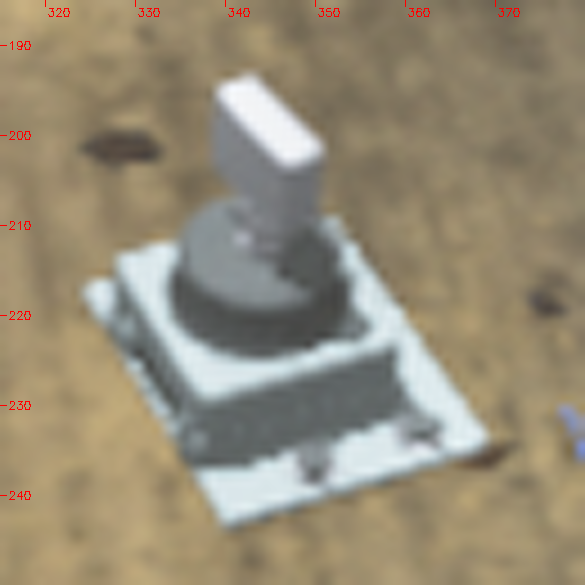

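View pics/c4.png

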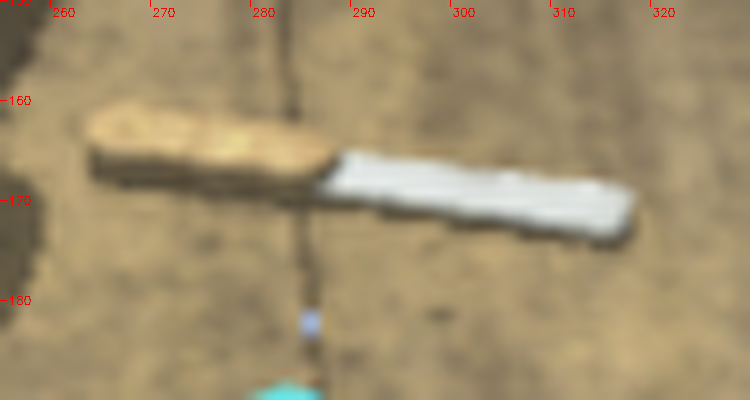

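```bash
python3 - <<'E'
from h import *
from scipy.optimize import least_squares
# foot corners z=.004: order front-left(image left)...
for n,pts in (("top",[(319.3,193.7),(356.6,184),(349,155),(311.6,164.5)]),("side",[(339.5,243.5),(369,234)])):
    P=[at(n,*p,.004) for p in pts]; print(n,np.round(P,4).tolist()); 
    print([round(float(np.linalg.norm(P[i]-P[i-1])),4) for i in range(len(P))])
print("block top", [np.round(at(n,u,v,.034),4).tolist() for n,u,v in (("side",336.8,229.5),("side",358.3,223.5),("side",327.8,213.5),("top",320.5,166),("top",344,161))])
print("boss c top",at("top",335,173.5,.054)[:2]," side",at("side",343.5,213,.054)[:2])
w=[at("top",*p,.103) for p in((328,169),(330,174.3),(342.8,167.5),(340.8,164))]
print("wing",np.round(w,4).tolist(),np.mean(w,0))
w=[at("side",*p,.103) for p in((339,194.8),(346.5,203.2),(350.8,201.7),(342.6,193.2))]
print("wing side",np.round(w,4).tolist(),np.mean(w,0))
print("tip top",at("top",245,191,.009)," side",at("side",317.3,171.5,.009), )
print("blade root corners", at("top",230.5,221.5,.009),at("top",236.5,225,.009))
print("tip corners", at("top",241.8,189.8,.009),at("top",249,192.3,.009))
print("handle end",at("top",224,250.8,.012),"side",at("side",263.5,163,.015))
print("handle sides",at("top",224.5,230,.015),at("top",234.5,234,.012),)
E
```

```text
top [[0.5883, -0.0175, 0.004], [0.6147, -0.1171, 0.004], [0.6949, -0.0975, 0.004], [0.6685, 0.0035, 0.004]]
[0.0829, 0.103, 0.0825, 0.1044]
side [[0.6176, -0.1178, 0.004], [0.6989, -0.0941, 0.004]]
[0.0847, 0.0847]
block top [[0.6128, -0.0972, 0.034], [0.6707, -0.0825, 0.034], [0.5988, -0.0365, 0.034], [0.6568, -0.021, 0.034], [0.6704, -0.083, 0.034]]
boss c top [ 0.63187956 -0.05893884]  side [ 0.63525871 -0.06042033]
wing [[0.632, -0.041, 0.103], [0.6184, -0.046, 0.103], [0.6358, -0.0779, 0.103], [0.6448, -0.0729, 0.103]] [ 0.63273161 -0.05946172  0.103     ]
wing side [[0.624, -0.045, 0.103], [0.637, -0.0782, 0.103], [0.6485, -0.074, 0.103], [0.634, -0.04, 0.103]] [ 0.63588334 -0.05928957  0.103     ]
tip top [0.59470882 0.18103083 0.009     ]  side [0.59850832 0.17880844 0.009     ]
blade root corners [0.51240326 0.2172246  0.009     ] [0.50314347 0.20085331 0.009     ]
tip corners [0.59798189 0.18977845 0.009     ] [0.59116942 0.17013769 0.009     ]
handle end [0.4345529  0.23123883 0.012     ] side [0.43739394 0.23286029 0.015     ]
handle sides [0.48898471 0.23122592 0.015     ] [0.47890599 0.2048373  0.012     ]
```

```bash
python3 - <<'E'
from h import *
t=cv2.imread("pics/top0.png"); s=cv2.imread("pics/side0.png")
crop("side",s,318,208,32,38,16,"pics/c5.png")
c=np.array([.6343,-.0595]);a=np.radians(14.5);R=np.array([[np.cos(a),-np.sin(a)],[np.sin(a),np.cos(a)]])
for y in(-.016,.016):
  for z in(.004,.014): print(y,z,proj("side",[*(c+R@[-.032,y]),z]),proj("top",[*(c+R@[-.032,y]),z]))
print(c+R@[-.032,0],c+R@[.02,0])
E
```

```text
-0.016 0.004 [333.360218   233.96054353] [343.84969058 186.71304122]
-0.016 0.014 [333.49533442 231.245088  ] [343.95216181 185.95193066]
0.016 0.004 [328.54118767 225.79184909] [332.24540994 189.65850765]
0.016 0.014 [328.64329254 223.08138395] [332.26335959 188.91820494]
[ 0.60331928 -0.06751216] [ 0.65366295 -0.0544924 ]
```

View pics/c5.png

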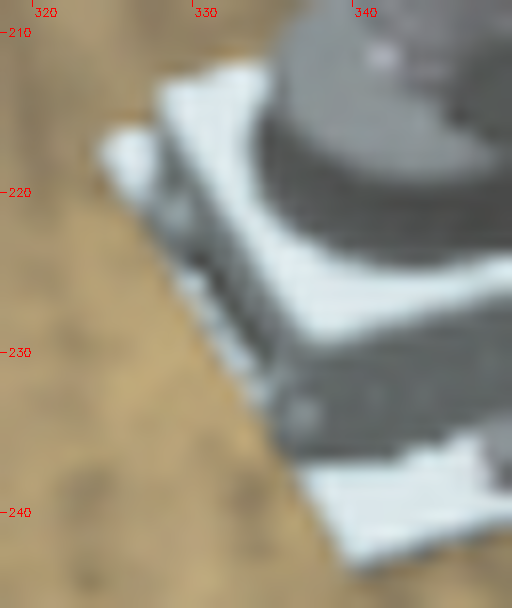

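```bash
cat >> h.py <<'E'
from scipy.spatial.transform import Rotation as Ro
def pose():
    s=status.sense(); q=s["tcp_rot"]; R=Ro.from_quat([q[1],q[2],q[3],q[0]]); return np.array(s["tcp_pos"]),R,s
def yaw(R):
    x=R.as_matrix()[:,0]; return np.degrees(np.arctan2(x[1],x[0]))
def go(*targets):
    p,R,s=pose()
    print("t",s["time_s"],"p",np.round(p,4),"yaw",round(yaw(R),2),"open",round(float(s["opening"]),4),"F",np.round(s["ft_force"],1),"q",np.round(s["joint_pos"],2))
    for x,y,z,a in targets:
        T=Ro.from_euler("z",a,degrees=True)*Ro.from_matrix(np.diag([1.,-1,-1]))
        d=R.inv().apply(np.array([x,y,z])-p)*1000; r=(R.inv()*T).as_rotvec(degrees=True)
        print("dp",np.round(d,1).tolist(),"rot",np.round(r,1).tolist())
E
python3 - <<'E'
from h import *
go((.4711,.2207,.256,162),(.4711,.2207,.1,162))
E
```

```text
t 0.1 p [0.22   0.5846 0.2555] yaw 159.39 open 0.0858 F [ 0.3  0.1 -0.6] q [-1.11  0.51 -0.24  1.5   0.13  1.15 -0.15]
dp [-363.1, -252.2, -0.0] rot [-0.1, 0.0, -2.6]
dp [-363.1, -251.9, 156.0] rot [-0.1, 0.0, -2.6]
```

Request:
jog_arm(hand=[1,1,1,1,1], dp=[[-50,-35,0],[-100,-70,0],[-150,-104,0],[-200,-139,0],[-250,-174,10]], delta_rot=[[0,0,-0.5],[0,0,-1],[0,0,-1.5],[0,0,-2],[0,0,-2.6]])

```text
time_s: 0.72
tcp_pos: [0.3938, 0.3321, 0.2461]
tcp_rot: [0.0, 0.156, 0.988, -0.0]
ft_force: [1.1, 0.7, -0.2]
opening: 0.0856
```

```bash
python3 - <<'E'
from h import *
go((.4711,.2207,.1,162),(.4711,.2207,.027,162))
E
```

```text
t 0.725 p [0.3938 0.3321 0.2461] yaw 162.01 open 0.0856 F [ 1.1  0.7 -0.2] q [-0.6   0.35 -0.21  1.8   0.08  1.    0.42]
dp [-107.8, -82.0, 146.2] rot [-0.0, 0.0, 0.0]
dp [-107.8, -82.0, 219.2] rot [-0.0, 0.0, 0.0]
```

Request:
jog_arm(hand=[1,1,1,1,1], dp=[[-36,-27,30],[-72,-55,60],[-108,-82,100],[-108,-82,146],[-108,-82,146]], delta_rot=[[0,0,0],[0,0,0],[0,0,0],[0,0,0],[0,0,0]])

```text
time_s: 1.35
tcp_pos: [0.4694, 0.2193, 0.0976]
tcp_rot: [-0.003, 0.157, 0.988, -0.002]
ft_force: [-0.4, 0.0, -0.0]
opening: 0.0852
```

```bash
python3 - <<'E'
from h import *
go((.4711,.2207,.027,162))
t=snapshot("top"); s=snapshot("side")
crop("top",t,190,170,90,100,6,"pics/d1.png");crop("side",s,235,120,110,75,7,"pics/d2.png")
E
```

```text
t 1.35 p [0.4694 0.2193 0.0976] yaw 161.97 open 0.0852 F [-0.4  0.  -0. ] q [-0.38  0.54 -0.15  1.98  0.13  0.64  0.64]
dp [-1.5, 2.2, 70.5] rot [-0.3, -0.3, -0.0]
```

View pics/d1.png

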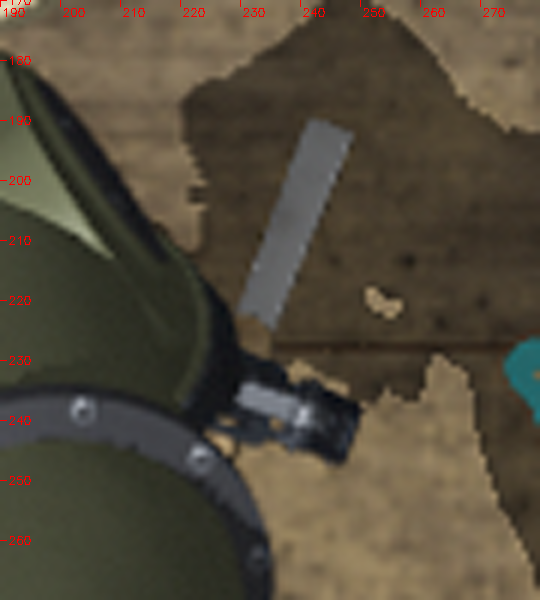

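View pics/d2.png

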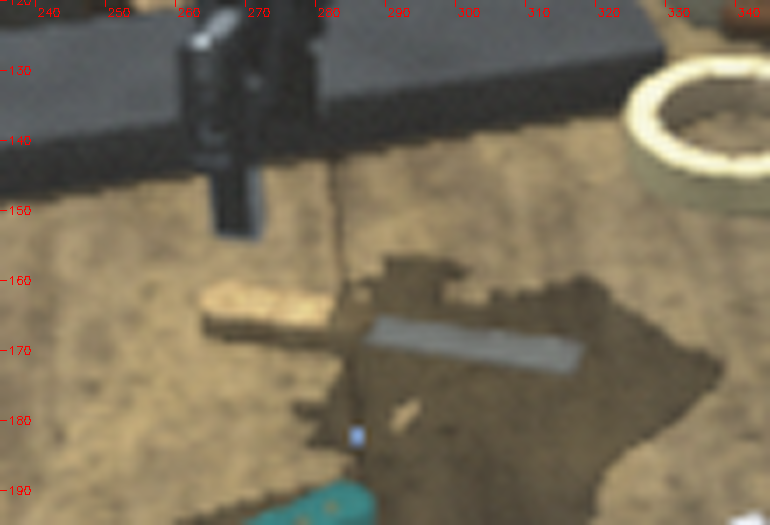

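The gripper stands over the wooden handle, which is at top (228,237). The turquoise look-alike lies apart at (293,255), and the long handle at (355,78) is not the short square-ended blade. I'm going down onto the wooden one.

Request:
jog_arm(hand=[1,1,1,1,1], dp=[[-1.5,2.2,25],[-1.5,2.2,50],[-1.5,2.2,66],[-1.5,2.2,70.5],[-1.5,2.2,70.5]], delta_rot=[[-0.3,-0.3,0],[-0.3,-0.3,0],[-0.3,-0.3,0],[-0.3,-0.3,0],[-0.3,-0.3,0]])

```text
time_s: 2.08
tcp_pos: [0.4738, 0.2239, 0.0316]
tcp_rot: [0.004, 0.155, 0.988, 0.003]
ft_force: [-0.8, -0.5, 0.2]
opening: 0.0856
```

```bash
python3 - <<'E'
from h import *
go((.4711,.2207,.027,162))
E
```

```text
t 2.075 p [0.4738 0.2239 0.0316] yaw 162.12 open 0.0856 F [-0.8 -0.5  0.2] q [-0.41  0.64 -0.12  2.03  0.16  0.47  0.61]
dp [1.6, -3.9, 4.6] rot [0.4, 0.4, 0.1]
```

Request:
jog_arm(hand=[1,1,-1,-1,-1], dp=[[1.6,-3.9,4],[1.6,-3.9,4],[1.6,-3.9,4],[1.6,-3.9,4],[1.6,-3.9,4]], delta_rot=[[0.4,0.4,0],[0.4,0.4,0],[0.4,0.4,0],[0.4,0.4,0],[0.4,0.4,0]], squeeze=50)

```text
time_s: 2.7
tcp_pos: [0.4712, 0.2208, 0.0277]
tcp_rot: [-0.0, 0.155, 0.988, -0.0]
ft_force: [-0.0, 0.2, 0.7]
opening: 0.0322
```

Request:
jog_arm(hand=[-1,-1,-1,-1,-1], dp=[[0,0,0],[0,0,0],[0,0,0],[0,0,0],[0,0,0]], delta_rot=[[0,0,0],[0,0,0],[0,0,0],[0,0,0],[0,0,0]])

```text
time_s: 3.32
tcp_pos: [0.4714, 0.2211, 0.0279]
tcp_rot: [0.0, 0.155, 0.988, 0.0]
ft_force: [-0.6, 1.5, 5.4]
opening: 0.0226
```

```bash
python3 - <<'E'
from h import *
go((.4711,.2207,.1,162))
s=snapshot("side")
crop("side",s,235,120,110,75,7,"pics/d3.png")
E
```

```text
t 3.325 p [0.4714 0.2211 0.0279] yaw 162.12 open 0.0226 F [-0.6  1.5  5.4] q [-0.41  0.65 -0.12  2.03  0.16  0.47  0.61]
dp [0.1, -0.4, -72.1] rot [0.0, 0.0, 0.1]
```

View pics/d3.png

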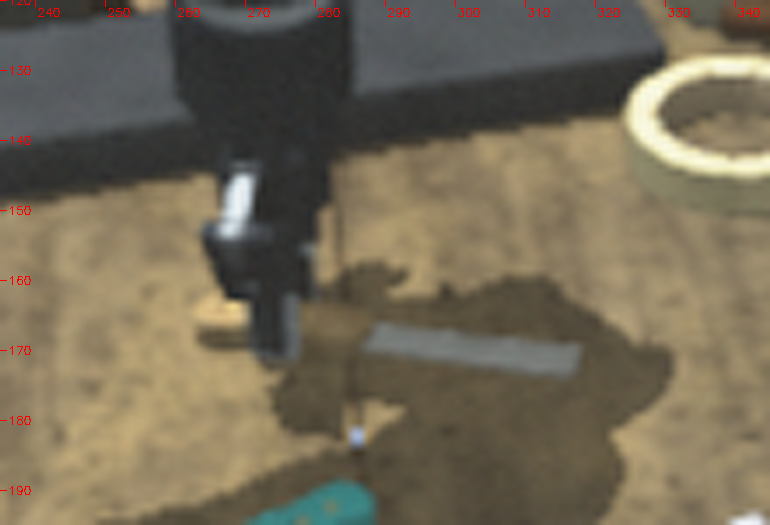

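Request:
jog_arm(hand=[-1,-1,-1,-1,-1], dp=[[0,0,-20],[0,0,-45],[0,0,-70],[0,0,-80],[0,0,-80]], delta_rot=[[0,0,0],[0,0,0],[0,0,0],[0,0,0],[0,0,0]])

```text
time_s: 4.0
tcp_pos: [0.4715, 0.221, 0.108]
tcp_rot: [0.0, 0.156, 0.988, 0.0]
ft_force: [-0.2, -0.2, -0.5]
opening: 0.0229
```

```bash
python3 - <<'E'
from h import *
go((.44,-.1095,.11,-165.5))
s=snapshot("side")
crop("side",s,235,100,110,85,7,"pics/d4.png")
E
```

```text
t 4.0 p [0.4715 0.221  0.108 ] yaw 162.11 open 0.0229 F [-0.2 -0.2 -0.5] q [-0.38  0.52 -0.16  1.97  0.13  0.66  0.64]
dp [-71.6, -324.2, -2.1] rot [0.0, 0.0, -32.4]
```

View pics/d4.png

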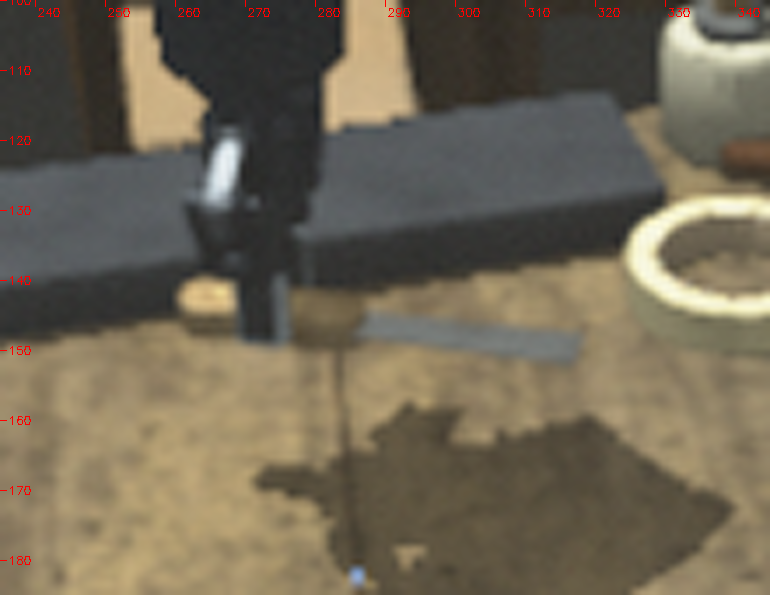

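Request:
jog_arm(hand=[-1,-1,-1,-1,-1], dp=[[-14,-50,0],[-26,-100,0],[-38,-150,0],[-50,-200,0],[-58,-250,-2]], delta_rot=[[0,0,-5],[0,0,-10],[0,0,-15],[0,0,-20],[0,0,-26]])

```text
time_s: 4.68
tcp_pos: [0.4488, -0.0365, 0.1084]
tcp_rot: [-0.001, -0.072, 0.997, 0.0]
ft_force: [1.0, -0.8, -1.0]
opening: 0.0227
```

```bash
python3 - <<'E'
from h import *
go((.44,-.1095,.11,-165.5),(.44,-.1095,.032,-165.5))
E
```

```text
t 4.675 p [ 0.4488 -0.0365  0.1084] yaw -171.7 open 0.0227 F [ 1.  -0.8 -1. ] q [ 0.25  0.45 -0.32  2.14  0.25  0.59  1.47]
dp [19.3, -71.0, -1.6] rot [0.0, -0.1, -6.2]
dp [19.1, -71.0, 76.4] rot [0.0, -0.1, -6.2]
```

Request:
jog_arm(hand=[-1,-1,-1,-1,-1], dp=[[10,-40,0],[19,-71,10],[19,-71,30],[19,-71,55],[19,-71,74]], delta_rot=[[0,0,-3],[0,0,-6.2],[0,0,-6.2],[0,0,-6.2],[0,-0.1,-6.2]])

```text
time_s: 5.3
tcp_pos: [0.4392, -0.1094, 0.0325]
tcp_rot: [-0.001, -0.126, 0.992, 0.001]
ft_force: [0.8, -0.1, 0.2]
opening: 0.0229
```

```bash
python3 - <<'E'
from h import *
go((.44,-.1095,.0295,-165.5))
t=snapshot("top");s=snapshot("side")
crop("top",t,300,140,100,110,5,"pics/e1.png");crop("side",s,250,180,130,90,6,"pics/e2.png")
E
```

```text
t 5.3 p [ 0.4392 -0.1094  0.0325] yaw -165.52 open 0.0229 F [ 0.8 -0.1  0.2] q [ 0.37  0.59 -0.26  2.2   0.38  0.39  1.62]
dp [-0.7, -0.3, 3.0] rot [0.1, -0.1, -0.0]
```

View pics/e1.png

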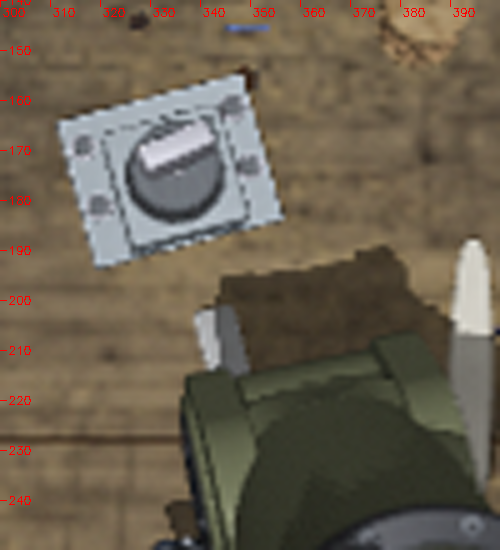

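View pics/e2.png

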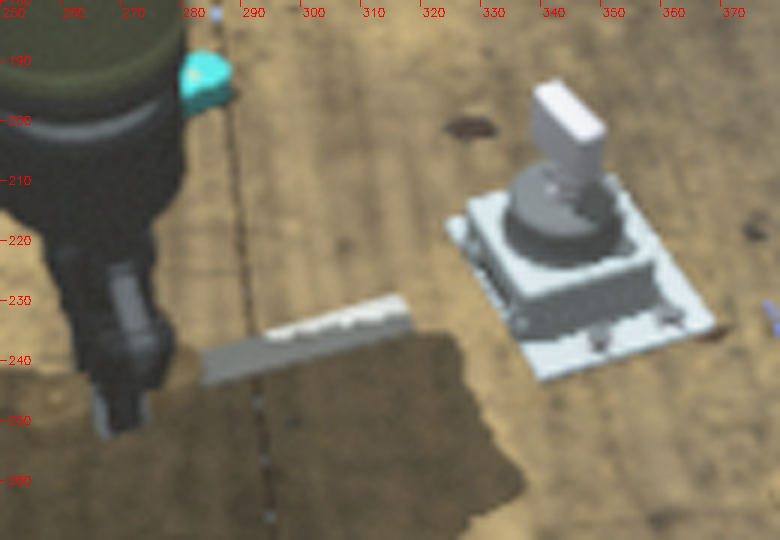

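```bash
python3 - <<'E'
from h import *
a=np.radians(14.48); d=np.array([np.cos(a),np.sin(a)])
print("tip top",at("top",342.5,201.7,.0135),"side",at("side",318,231.4,.0125), "pred",np.array([.4392,-.1094])+.132*d)
mouth=np.array([.6033,-.0675]); n=np.array([-d[1],d[0]])
for T in (at("top",342.5,201.7,.0135),at("side",318,231.4,.0125),np.array([*(np.array([.4392,-.1094])+.132*d),0])):
    r=T[:2]-mouth; print("along",r@d,"lat",r@n)
print(proj("top",[*mouth,.034]),proj("side",[*mouth,.014]))
E
```

```text
tip top [ 0.56505434 -0.0789589   0.0135    ] side [ 0.56800443 -0.07739511  0.0125    ] pred [ 0.56700702 -0.07639445]
along -0.03989599524080147 lat -0.001531887079887445
along -0.036648598940325953 lat -0.0007554147629312574
along -0.03736412184046935 lat 0.00046285333167303473
[338.22926618 185.9067832 ] [331.03586803 227.11788781]
```

Request:
jog_arm(hand=[-1,-1,-1,-1,-1], dp=[[-8,0,3.3],[-18,0,3.3],[-28,0,3.3],[-36,0,3.3],[-42,0,3.3]], delta_rot=[[0,0,0],[0,0,0],[0,0,0],[0,0,0],[0,0,0]])

```text
time_s: 6.02
tcp_pos: [0.4798, -0.0983, 0.0288]
tcp_rot: [-0.002, -0.126, 0.992, 0.001]
ft_force: [-0.1, -0.3, -0.0]
opening: 0.0227
```

Request:
jog_arm(hand=[-1,-1,-1,-1,-1], dp=[[-4,0,0],[-7,0,0],[-10,0,0],[-13,0,0],[-15,0,0]], delta_rot=[[0,0,0],[0,0,0],[0,0,0],[0,0,0],[0,0,0]])

```text
time_s: 6.65
tcp_pos: [0.4945, -0.0945, 0.0287]
tcp_rot: [-0.002, -0.126, 0.992, 0.001]
ft_force: [0.0, -0.2, -0.2]
opening: 0.0228
```

```bash
python3 - <<'E'
from h import *
go((.5259,-.0873,.0290,-165.5))
t=snapshot("top");s=snapshot("side")
crop("top",t,300,140,100,110,5,"pics/e3.png");crop("side",s,270,180,110,80,7,"pics/e4.png")
E
```

```text
t 6.65 p [ 0.4945 -0.0945  0.0287] yaw -165.47 open 0.0228 F [ 0.  -0.2 -0.2] q [ 0.32  0.64 -0.27  2.07  0.36  0.48  1.61]
dp [-32.2, -0.9, -0.4] rot [0.2, -0.2, 0.0]
```

View pics/e3.png

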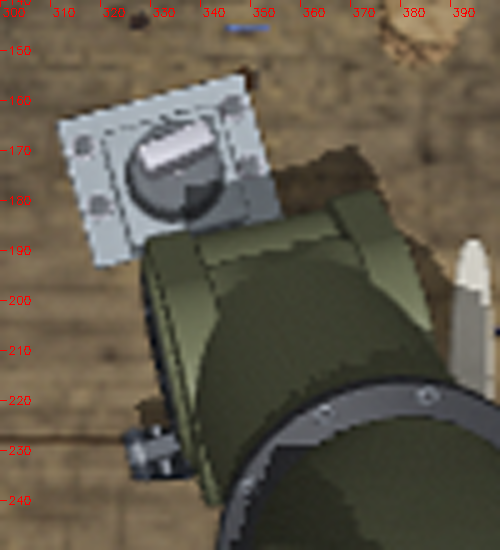

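View pics/e4.png

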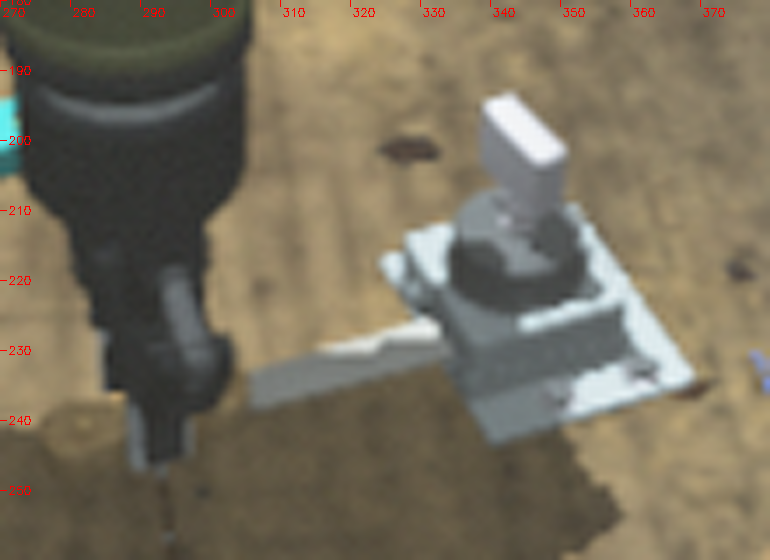

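Request:
jog_arm(hand=[-1,-1,-1,-1,-1], dp=[[-6,0,0],[-12,0,0],[-18,0,0],[-23,0,0],[-27,0,0]], delta_rot=[[0,0,0],[0,0,0],[0,0,0],[0,0,0],[0,0,0]])

```text
time_s: 7.38
tcp_pos: [0.521, -0.0876, 0.0286]
tcp_rot: [-0.002, -0.127, 0.992, 0.001]
ft_force: [0.3, 0.0, -0.3]
opening: 0.0226
```

Request:
jog_arm(hand=[-1,-1,-1,-1,-1], dp=[[-1,0,0.3],[-2,0,0.5],[-3,0,0.5],[-4,0,0.5],[-5,0,0.5]], delta_rot=[[0,0,0],[0,0,0],[0,0,0],[0,0,0],[0,0,0]])

```text
time_s: 8.0
tcp_pos: [0.526, -0.0863, 0.0281]
tcp_rot: [-0.002, -0.127, 0.992, 0.001]
ft_force: [0.5, 0.2, 0.2]
opening: 0.0226
```

```bash
python3 - <<'E'
from h import *
go((.5259,-.0873,.0285,-165.5))
E
```

```text
t 8.0 p [ 0.526  -0.0863  0.0281] yaw -165.46 open 0.0226 F [0.5 0.2 0.2] q [ 0.3   0.67 -0.28  1.99  0.34  0.53  1.6 ]
dp [0.4, -1.0, -0.4] rot [0.2, -0.2, 0.0]
```

Estimated home, but no contact felt yet. I'm creeping on until I feel it.

Request:
jog_arm(hand=[-1,-1,-1,-1,-1], dp=[[-0.8,0,0],[-1.6,0,0],[-2.4,0,0],[-3.2,0,0],[-4,0,0]], delta_rot=[[0,0,0],[0,0,0],[0,0,0],[0,0,0],[0,0,0]])

```text
time_s: 8.62
tcp_pos: [0.527, -0.086, 0.028]
tcp_rot: [-0.005, -0.126, 0.992, 0.001]
ft_force: [-10.1, -1.4, 10.4]
opening: 0.0227
```

Request:
jog_arm(hand=[-1,-1,0.2,0.2,0.2], dp=[[-0.3,0,0],[-0.3,0,0],[-0.3,0,0],[-0.3,0,0],[-0.3,0,0]], delta_rot=[[0,0,0],[0,0,0],[0,0,0],[0,0,0],[0,0,0]])

```text
time_s: 9.25
tcp_pos: [0.5278, -0.0858, 0.028]
tcp_rot: [-0.004, -0.126, 0.992, 0.001]
ft_force: [-0.2, -0.1, -0.8]
opening: 0.0511
```

Request:
jog_arm(hand=[0.2,0.2,0.2,0.2,0.2], dp=[[0,0,0],[0,0,-20],[0,0,-60],[0,0,-100],[0,0,-140]], delta_rot=[[0,0,0],[0,0,0],[0,0,0],[0,0,0],[0,0,0]])

```text
time_s: 9.88
tcp_pos: [0.5289, -0.0859, 0.1692]
tcp_rot: [-0.004, -0.126, 0.992, 0.001]
ft_force: [1.0, -0.5, -0.8]
opening: 0.0511
```

```bash
python3 - <<'E'
from h import *
go((.5,-.09,.3,-165.5))
s=snapshot("side");crop("side",s,270,180,110,80,7,"pics/f2.png")
E
```

```text
t 9.875 p [ 0.5289 -0.0859  0.1692] yaw -165.48 open 0.0511 F [ 1.  -0.5 -0.8] q [ 0.37  0.48 -0.38  1.85  0.23  0.87  1.7 ]
dp [30.1, 3.7, -130.5] rot [0.2, -0.5, 0.0]
```

View pics/f2.png

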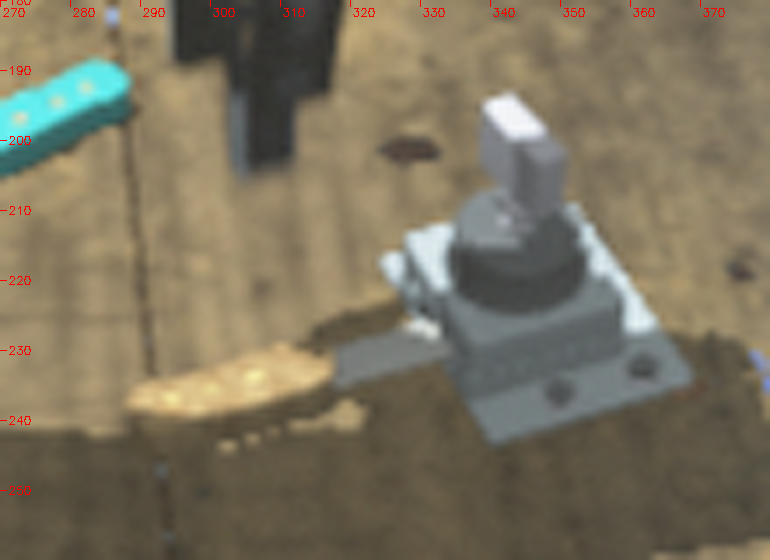

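```bash
python3 - <<'E'
from h import *
go((.6345,-.059,.17,113),)
for p in((316.8,230),(317.5,236)): print(at("side",*p,.012))
a=np.radians(14.5);d=np.array([np.cos(a),np.sin(a)]); print("front expected",np.array([.6033,-.0675])-.040*d)
E
```

```text
t 9.925 p [ 0.5313 -0.0858  0.1742] yaw -165.47 open 0.0515 F [ 1.4 -0.   2.5] q [ 0.38  0.47 -0.39  1.84  0.23  0.87  1.71]
dp [-106.6, 0.0, 4.0] rot [-0.1, -0.1, 81.5]
[ 0.56563615 -0.07155641  0.012     ]
[ 0.56475483 -0.09290494  0.012     ]
front expected [ 0.56457409 -0.0775152 ]
```

Request:
jog_arm(hand=[0.2,0.2,0.2,0.2,0.2], dp=[[-20,0,0],[-45,0,0],[-70,0,0],[-95,0,2],[-106.6,0,4]], delta_rot=[[0,0,10],[0,0,20],[0,0,30],[0,0,40],[0,0,50]])

```text
time_s: 10.55
tcp_pos: [0.6356, -0.0583, 0.1695]
tcp_rot: [-0.001, 0.307, 0.952, -0.0]
ft_force: [-0.3, 0.6, -0.6]
opening: 0.0511
```

```bash
python3 - <<'E'
from h import *
go((.6345,-.059,.15,113),)
E
```

```text
t 10.55 p [ 0.6356 -0.0583  0.1695] yaw 144.25 open 0.0511 F [-0.3  0.6 -0.6] q [ 0.13  0.6  -0.13  1.58  0.09  0.97  0.92]
dp [0.5, -1.2, 19.5] rot [-0.1, -0.0, 31.2]
```

Request:
jog_arm(hand=[0.2,0.2,0.2,0.2,0.2], dp=[[0.5,-1.2,0],[0.5,-1.2,0],[0.5,-1.2,10],[0.5,-1.2,19],[0.5,-1.2,19.5]], delta_rot=[[0,0,10],[0,0,20],[0,0,30],[0,0,31.2],[0,0,31.2]])

```text
time_s: 11.18
tcp_pos: [0.6339, -0.0587, 0.1489]
tcp_rot: [-0.001, 0.55, 0.835, -0.001]
ft_force: [-0.1, 0.6, 1.0]
opening: 0.0513
```

```bash
python3 - <<'E'
from h import *
go((.6345,-.059,.100,113),)
s=snapshot("side");crop("side",s,305,150,80,80,8,"pics/g2.png")
E
```

```text
t 11.175 p [ 0.6339 -0.0587  0.1489] yaw 113.25 open 0.0513 F [-0.1  0.6  1. ] q [ 0.04  0.62  0.02  1.61 -0.02  0.92  0.47]
dp [-0.5, 0.6, 48.9] rot [-0.2, -0.1, 0.2]
```

View pics/g2.png

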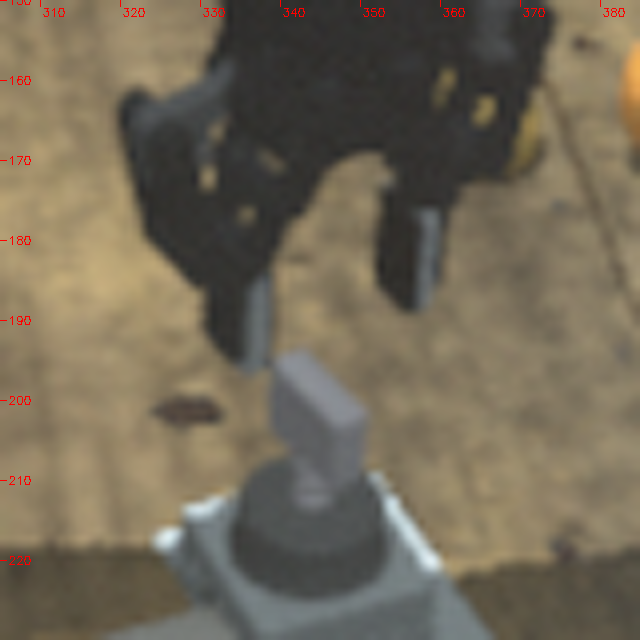

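Request:
jog_arm(hand=[0.2,0.2,0.2,0.2,0.2], dp=[[-0.5,0.5,12],[-0.5,0.5,24],[-0.5,0.5,38],[-0.5,0.5,48.5],[-0.5,0.5,48.5]], delta_rot=[[0,0,0],[0,0,0],[0,0,0],[0,0,0],[0,0,0]])

```text
time_s: 11.85
tcp_pos: [0.6341, -0.059, 0.0996]
tcp_rot: [-0.002, 0.55, 0.835, -0.001]
ft_force: [0.2, 0.4, -0.1]
opening: 0.0509
```

```bash
python3 - <<'E'
from h import *
go((.6345,-.059,.100,113),)
s=snapshot("side");crop("side",s,305,150,80,80,8,"pics/g3.png")
E
```

```text
t 11.85 p [ 0.6341 -0.059   0.0996] yaw 113.23 open 0.0509 F [ 0.2  0.4 -0.1] q [ 0.04  0.67  0.02  1.65 -0.02  0.82  0.48]
dp [-0.1, 0.4, -0.4] rot [-0.2, -0.1, 0.2]
```

View pics/g3.png

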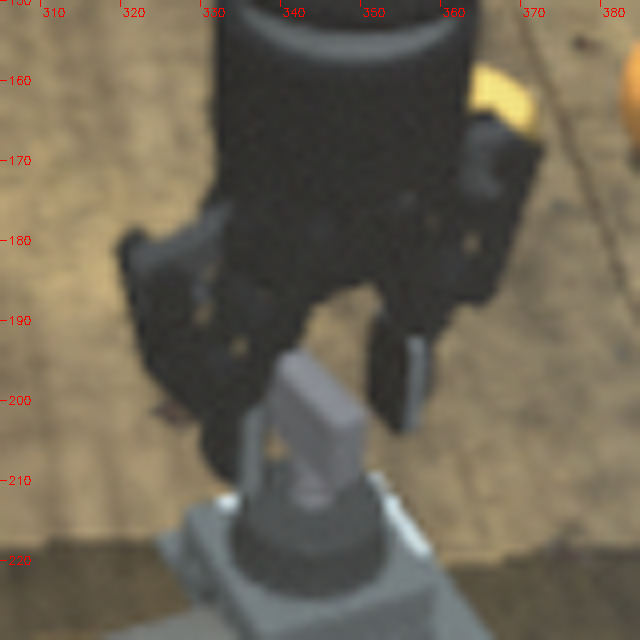

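The jaws straddle the wing. I'm closing them gently.

Request:
jog_arm(hand=[-1,-1,-1,-1,-1], dp=[[0,0,0],[0,0,0],[0,0,0],[0,0,0],[0,0,0]], delta_rot=[[0,0,0],[0,0,0],[0,0,0],[0,0,0],[0,0,0]], squeeze=30)

```text
time_s: 12.52
tcp_pos: [0.6357, -0.0588, 0.101]
tcp_rot: [-0.0, 0.55, 0.835, -0.0]
ft_force: [4.5, 1.5, 1.4]
opening: 0.0133
```

Request:
jog_arm(hand=[-1,-1,-1,-1,-1], dp=[[0,0,0],[0,0,0],[0,0,0],[0,0,0],[0,0,0]], delta_rot=[[0,0,0],[0,0,0],[0,0,0],[0,0,0],[0,0,0]])

```text
time_s: 13.15
tcp_pos: [0.6357, -0.0588, 0.101]
tcp_rot: [-0.0, 0.55, 0.835, 0.0]
ft_force: [3.3, 0.8, 0.7]
opening: 0.0136
```

```bash
python3 - <<'E'
from h import *
go((.6345,-.059,.100,113),)
print(np.round(status.sense()["ft_torque"],3))
E
```

```text
t 13.15 p [ 0.6357 -0.0588  0.101 ] yaw 113.25 open 0.0136 F [3.3 0.8 0.7] q [ 0.04  0.67  0.02  1.65 -0.02  0.82  0.48]
dp [0.3, -1.2, 1.0] rot [-0.0, -0.0, 0.2]
[ 0.145 -0.827 -0.042]
```

Request:
jog_arm(hand=[-1,-1,-1,-1,-1], dp=[[0,0.3,0],[0,0.5,0],[0,0.5,0],[0,0.5,0],[0,0.5,0]], delta_rot=[[0,0,-8],[0,0,-16],[0,0,-24],[0,0,-32],[0,0,-40]])

```text
time_s: 13.78
tcp_pos: [0.6371, -0.0578, 0.1012]
tcp_rot: [0.001, 0.229, 0.973, 0.001]
ft_force: [6.2, 3.0, -0.6]
opening: 0.0133
```

```bash
python3 - <<'E'
from h import *
go((.6357,-.0588,.101,113),)
print(np.round(status.sense()["ft_torque"],3))
s=snapshot("side");crop("side",s,305,150,80,80,8,"pics/g4.png")
E
```

```text
t 13.775 p [ 0.6371 -0.0578  0.1012] yaw 153.54 open 0.0133 F [ 6.2  3.  -0.6] q [ 0.16  0.68 -0.18  1.65  0.15  0.83  1.02]
dp [0.8, -1.5, 0.1] rot [0.1, -0.0, 40.5]
[ 0.647 -1.346 -0.023]
```

View pics/g4.png

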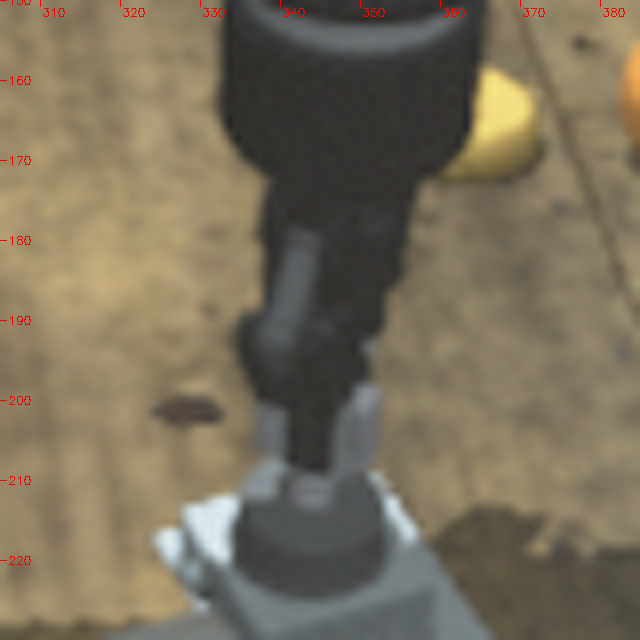

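Request:
jog_arm(hand=[-1,-1,-1,-1,-1], dp=[[-0.5,1,0],[-0.5,1,0],[-0.5,1,0],[-0.5,1,0],[-0.5,1,0]], delta_rot=[[0,0,-8],[0,0,-16],[0,0,-24],[0,0,-28],[0,0,-32]])

```text
time_s: 14.45
tcp_pos: [0.6377, -0.0564, 0.1009]
tcp_rot: [0.0, -0.053, 0.999, 0.001]
ft_force: [3.2, 2.8, -0.3]
opening: 0.0133
```

```bash
python3 - <<'E'
from h import *
go((.6357,-.0588,.101,113),)
print(np.round(status.sense()["ft_torque"],3))
E
```

```text
t 14.45 p [ 0.6377 -0.0564  0.1009] yaw -173.9 open 0.0133 F [ 3.2  2.8 -0.3] q [ 0.25  0.69 -0.34  1.65  0.29  0.85  1.47]
dp [2.3, -2.2, -0.1] rot [0.1, -0.0, 73.1]
[ 0.562 -0.762 -0.047]
```

Request:
jog_arm(hand=[-1,-1,-1,-1,-1], dp=[[-0.5,0,0],[-0.5,0,0],[-0.5,0,0],[-0.5,0,0],[-0.5,0,0]], delta_rot=[[0,0,-3],[0,0,-6],[0,0,-8],[0,0,-10],[0,0,-10]])

```text
time_s: 15.08
tcp_pos: [0.6378, -0.0559, 0.1006]
tcp_rot: [0.0, -0.14, 0.99, 0.001]
ft_force: [2.6, 4.0, -2.0]
opening: 0.0134
```

```bash
python3 - <<'E'
from h import *
go((.6357,-.0588,.101,113),)
print(np.round(status.sense()["ft_torque"],3))
E
```

```text
t 15.075 p [ 0.6378 -0.0559  0.1006] yaw -163.86 open 0.0134 F [ 2.6  4.  -2. ] q [ 0.28  0.7  -0.39  1.64  0.33  0.87  1.61]
dp [2.8, -2.2, -0.4] rot [0.2, -0.1, 83.1]
[ 0.676 -0.56  -0.035]
```

Request:
jog_arm(hand=[-1,-1,-1,-1,-1], dp=[[-0.5,-0.7,0],[-0.5,-0.7,0.7],[-0.5,-0.7,1.4],[-0.5,-0.7,2],[-0.5,-0.7,2]], delta_rot=[[0,0,-3],[0,0,-5],[0,0,-5],[0,0,-5],[0,0,-5]])

```text
time_s: 15.7
tcp_pos: [0.6378, -0.0558, 0.0983]
tcp_rot: [-0.0, -0.184, 0.983, 0.002]
ft_force: [0.9, 4.1, -1.7]
opening: 0.0133
```

```bash
python3 - <<'E'
from h import *
go((.6357,-.0588,.101,113),)
print(np.round(status.sense()["ft_torque"],3))
E
```

```text
t 15.7 p [ 0.6378 -0.0558  0.0983] yaw -158.85 open 0.0133 F [ 0.9  4.1 -1.7] q [ 0.3   0.7  -0.42  1.64  0.35  0.87  1.68]
dp [3.1, -2.0, -2.7] rot [0.2, -0.2, 88.2]
[ 0.968 -0.277  0.001]
```

Request:
jog_arm(hand=[-1,-1,-1,-1,-1], dp=[[0,1,1],[0,1,2],[0,1,3],[0,1,3.7],[0,1,3.7]], delta_rot=[[0,0,0],[0,0,0],[0,0,0],[0,0,0],[0,0,0]])

```text
time_s: 16.32
tcp_pos: [0.6377, -0.0555, 0.095]
tcp_rot: [-0.0, -0.183, 0.983, 0.001]
ft_force: [2.8, -0.7, 0.4]
opening: 0.0135
```

```bash
python3 - <<'E'
from h import *
go((.6357,-.0588,.101,113),)
print(np.round(status.sense()["ft_torque"],3))
E
```

```text
t 16.325 p [ 0.6377 -0.0555  0.095 ] yaw -158.88 open 0.0135 F [ 2.8 -0.7  0.4] q [ 0.29  0.71 -0.42  1.65  0.35  0.86  1.68]
dp [3.0, -2.4, -6.0] rot [0.1, -0.1, 88.1]
[-0.346 -0.677  0.005]
```

Request:
jog_arm(hand=[0.1,0.1,0.1,0.1,0.1], dp=[[0,0,0],[0,0,0],[0,0,0],[0,0,0],[0,0,0]], delta_rot=[[0,0,0],[0,0,0],[0,0,0],[0,0,0],[0,0,0]])

```text
time_s: 16.95
tcp_pos: [0.6376, -0.0555, 0.0949]
tcp_rot: [-0.0, -0.183, 0.983, 0.001]
ft_force: [-0.5, 0.3, -0.4]
opening: 0.047
```

```bash
python3 - <<'E'
from h import *
go((.6377,-.0555,.095,-158.9),)
s=snapshot("side");crop("side",s,305,150,80,80,8,"pics/g5.png")
E
```

```text
t 16.95 p [ 0.6376 -0.0555  0.0949] yaw -158.87 open 0.047 F [-0.5  0.3 -0.4] q [ 0.29  0.71 -0.42  1.65  0.35  0.86  1.68]
dp [-0.1, -0.1, -0.1] rot [0.2, -0.0, 0.0]
```

View pics/g5.png

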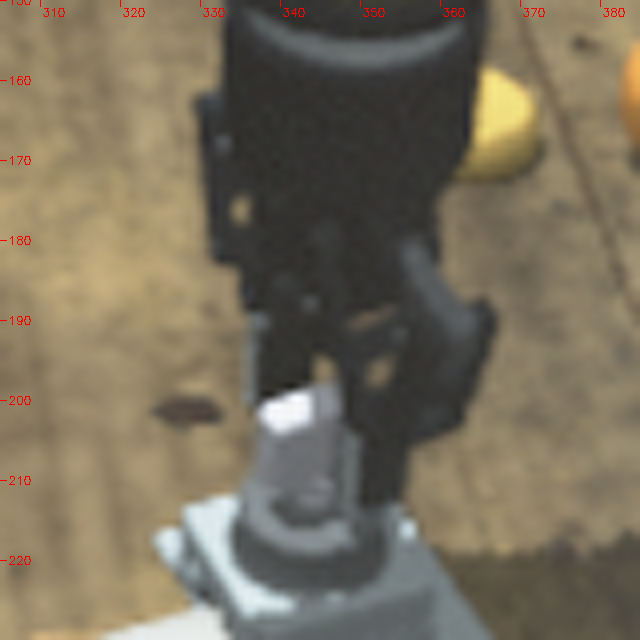

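Request:
jog_arm(hand=[0.1,-1,-1,-1,-1], dp=[[1.5,0,0],[1.5,0,0],[1.5,0,0],[1.5,0,0],[1.5,0,0]], delta_rot=[[0,0,0],[0,0,0],[0,0,0],[0,0,0],[0,0,0]], squeeze=25)

```text
time_s: 17.62
tcp_pos: [0.6361, -0.0559, 0.095]
tcp_rot: [-0.0, -0.183, 0.983, 0.001]
ft_force: [-0.0, -0.6, 0.7]
opening: 0.0138
```

Request:
jog_arm(hand=[-1,-1,-1,-1,-1], dp=[[0,0,0],[0,0,0.1],[0,0,0.3],[0,0,0.5],[0,0,0.7]], delta_rot=[[0,0,0],[0,0,8],[0,0,18],[0,0,28],[0,0,38]])

```text
time_s: 18.25
tcp_pos: [0.6361, -0.0564, 0.0944]
tcp_rot: [-0.001, 0.15, 0.989, 0.001]
ft_force: [-0.6, -1.6, 1.3]
opening: 0.0139
```

```bash
python3 - <<'E'
from h import *
go((.6362,-.056,.095-.0006,-158.9),)
print(np.round(status.sense()["ft_torque"],3))
E
```

```text
t 18.25 p [ 0.6361 -0.0564  0.0944] yaw 162.8 open 0.0139 F [-0.6 -1.6  1.3] q [ 0.19  0.69 -0.23  1.65  0.19  0.82  1.15]
dp [0.1, 0.5, 0.0] rot [0.1, -0.1, -38.3]
[-0.276  0.288  0.086]
```

Request:
jog_arm(hand=[-1,-1,-1,-1,-1], dp=[[0,0,0.2],[0,0,0.3],[0,0,0.5],[0,0,0.7],[0,0,0.9]], delta_rot=[[0,0,10],[0,0,20],[0,0,30],[0,0,40],[0,0,50]])

```text
time_s: 18.88
tcp_pos: [0.6357, -0.057, 0.0935]
tcp_rot: [-0.001, 0.556, 0.831, -0.0]
ft_force: [-1.9, -1.1, 1.0]
opening: 0.0137
```

Request:
jog_arm(hand=[-1,-1,-1,-1,-1], dp=[[0,0,0.2],[0,0,0.3],[0,0,0.5],[0,0,0.7],[0,0,0.8]], delta_rot=[[0,0,10],[0,0,20],[0,0,30],[0,0,40],[0,0,50]])

```text
time_s: 19.5
tcp_pos: [0.6348, -0.057, 0.0925]
tcp_rot: [-0.002, 0.856, 0.516, -0.001]
ft_force: [-2.3, 0.1, -2.0]
opening: 0.0133
```

```bash
python3 - <<'E'
from h import *
go((.6362,-.056,.095-.0023,-158.9),)
print(np.round(status.sense()["ft_torque"],3))
s=snapshot("side");crop("side",s,305,150,80,80,8,"pics/g6.png")
E
```

```text
t 19.5 p [ 0.6348 -0.057   0.0925] yaw 62.15 open 0.0133 F [-2.3  0.1 -2. ] q [-0.11  0.7   0.28  1.66 -0.25  0.82 -0.21]
dp [1.6, 0.7, -0.2] rot [-0.1, -0.3, -138.9]
[-0.054  0.491  0.04 ]
```

View pics/g6.png

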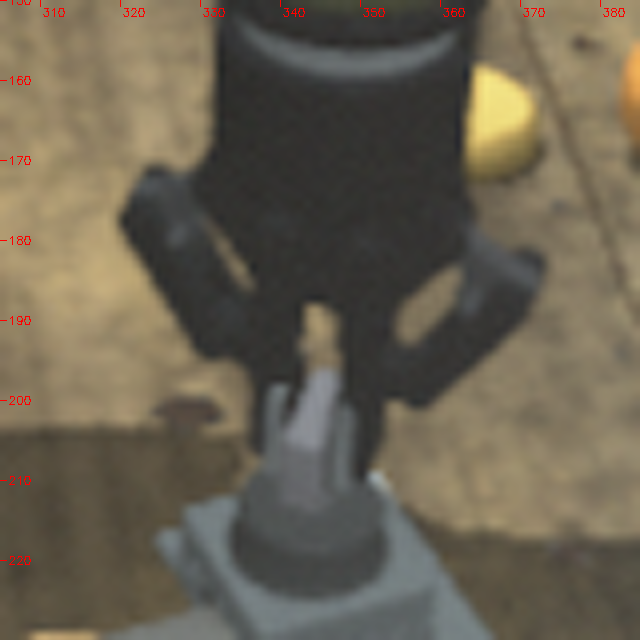

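Request:
jog_arm(hand=[-1,-1,-1,-1,-1], dp=[[0,0,0.2],[0,0,0.3],[0,0,0.5],[0,0,0.7],[0,0,0.9]], delta_rot=[[0,0,10],[0,0,20],[0,0,30],[0,0,40],[0,0,50]])

```text
time_s: 20.18
tcp_pos: [0.6345, -0.0564, 0.0916]
tcp_rot: [-0.001, 0.995, 0.101, -0.002]
ft_force: [-3.6, 1.0, 4.2]
opening: 0.0137
```

Request:
jog_arm(hand=[-1,-1,-1,-1,-1], dp=[[0,0,0.2],[0,0,0.3],[0,0,0.5],[0,0,0.7],[0,0,0.8]], delta_rot=[[0,0,10],[0,0,20],[0,0,30],[0,0,40],[0,0,47]])

```text
time_s: 20.8
tcp_pos: [0.6345, -0.0557, 0.0908]
tcp_rot: [-0.001, 0.953, -0.304, -0.003]
ft_force: [-1.3, 0.7, 0.4]
opening: 0.0134
```

```bash
python3 - <<'E'
from h import *
go((.6362,-.056,.095-.0040,-158.9),)
print(np.round(status.sense()["ft_torque"],3))
E
```

```text
t 20.8 p [ 0.6345 -0.0557  0.0908] yaw -35.45 open 0.0134 F [-1.3  0.7  0.4] q [-0.36  0.81  0.75  1.67 -0.66  0.94 -1.55]
dp [1.6, -0.7, -0.2] rot [0.4, 0.2, 123.4]
[ 0.359  0.198 -0.003]
```

Request:
jog_arm(hand=[0.2,0.2,0.2,0.2,0.2], dp=[[0,0,0],[0,0,0],[0,0,0],[0,0,-20],[0,0,-40]], delta_rot=[[0,0,0],[0,0,0],[0,0,0],[0,0,0],[0,0,0]])

```text
time_s: 21.42
tcp_pos: [0.635, -0.0562, 0.1326]
tcp_rot: [-0.001, 0.953, -0.304, -0.002]
ft_force: [0.3, 0.4, 0.4]
opening: 0.0513
```

```bash
python3 - <<'E'
from h import *
go((.6358,-.056,.131,144.5),)
s=snapshot("side");crop("side",s,305,150,80,80,8,"pics/g7.png")
E
```

```text
t 21.425 p [ 0.635  -0.0562  0.1326] yaw -35.45 open 0.0513 F [0.3 0.4 0.4] q [-0.38  0.77  0.79  1.63 -0.62  1.02 -1.58]
dp [0.5, -0.6, 1.6] rot [-0.4, 0.0, -179.9]
```

View pics/g7.png

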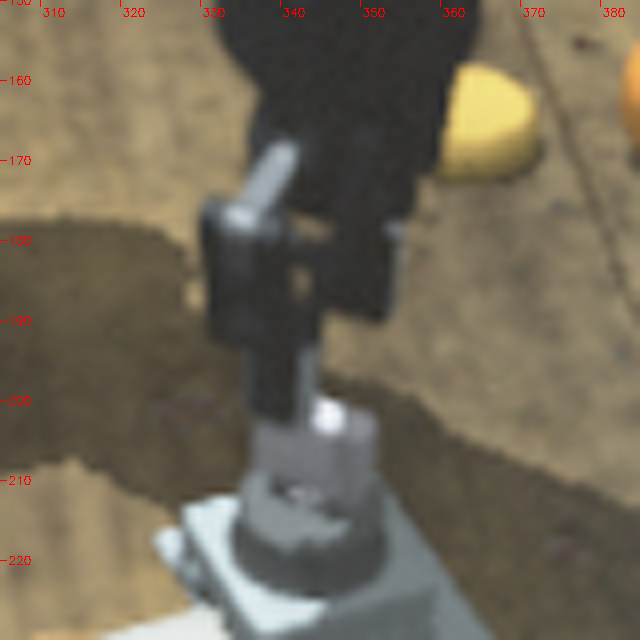

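Request:
jog_arm(hand=[0.2,0.2,0.2,0.2,0.2], dp=[[0.5,-0.6,0],[0.5,-0.6,0],[0.5,-0.6,0],[0.5,-0.6,0],[0.5,-0.6,0]], delta_rot=[[0,0,-10.5],[0,0,-21],[0,0,-31.5],[0,0,-42],[0,0,-52.5]])

```text
time_s: 22.1
tcp_pos: [0.6374, -0.057, 0.137]
tcp_rot: [-0.001, 0.988, 0.151, 0.001]
ft_force: [0.6, -0.1, 0.4]
opening: 0.0514
```

Request:
jog_arm(hand=[0.2,0.2,0.2,0.2,0.2], dp=[[0,0,0],[0,0,0],[0,0,0],[0,0,0],[0,0,0]], delta_rot=[[0,0,-10.5],[0,0,-21],[0,0,-31.5],[0,0,-42],[0,0,-52.5]])

```text
time_s: 22.72
tcp_pos: [0.6378, -0.0575, 0.1383]
tcp_rot: [0.001, 0.818, 0.575, 0.001]
ft_force: [-0.1, 0.3, -0.4]
opening: 0.051
```

Request:
jog_arm(hand=[0.2,0.2,0.2,0.2,0.2], dp=[[0,0,0],[0,0,0],[0,0,0],[0,0,0],[0,0,0]], delta_rot=[[0,0,-10.5],[0,0,-21],[0,0,-31.5],[0,0,-42],[0,0,-52.5]])

```text
time_s: 23.35
tcp_pos: [0.6381, -0.0583, 0.1396]
tcp_rot: [0.002, 0.477, 0.879, 0.001]
ft_force: [-0.7, 0.8, -0.1]
opening: 0.0512
```

```bash
python3 - <<'E'
from h import *
go((.6358,-.056,.131,144.5),(.6358,-.056,.0905,144.5))
E
```

```text
t 23.35 p [ 0.6381 -0.0583  0.1396] yaw 123.04 open 0.0512 F [-0.7  0.8 -0.1] q [ 0.04  0.63  0.01  1.61 -0.01  0.89  0.64]
dp [3.2, -0.7, 8.6] rot [0.2, 0.2, -21.5]
dp [3.3, -0.9, 49.1] rot [0.2, 0.2, -21.5]
```

Request:
jog_arm(hand=[0.2,0.2,0.2,0.2,0.2], dp=[[3.2,-0.8,0],[3.2,-0.8,0],[3.2,-0.8,12],[3.2,-0.8,30],[3.2,-0.8,49]], delta_rot=[[0.2,0.2,-10.5],[0.2,0.2,-21.5],[0.2,0.2,-21.5],[0.2,0.2,-21.5],[0.2,0.2,-21.5]])

```text
time_s: 23.98
tcp_pos: [0.6355, -0.0562, 0.0891]
tcp_rot: [-0.0, 0.306, 0.952, -0.001]
ft_force: [0.0, -0.1, 0.2]
opening: 0.0515
```

```bash
python3 - <<'E'
from h import *
go((.6358,-.056,.0905,144.5))
s=snapshot("side");crop("side",s,305,150,80,80,8,"pics/g8.png")
E
```

```text
t 23.975 p [ 0.6355 -0.0562  0.0891] yaw 144.34 open 0.0515 F [ 0.  -0.1  0.2] q [ 0.1   0.69 -0.09  1.66  0.08  0.8   0.93]
dp [-0.1, 0.3, -1.4] rot [-0.1, -0.0, -0.2]
```

View pics/g8.png

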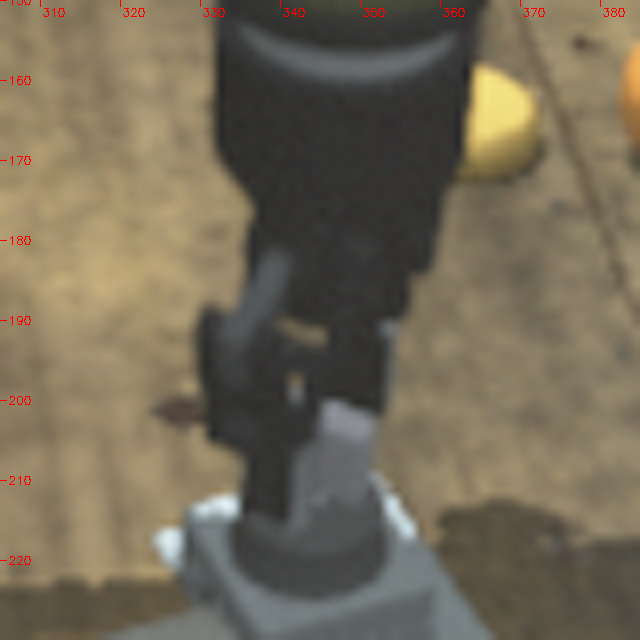

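Request:
jog_arm(hand=[0.2,-1,-1,-1,-1], dp=[[0,0.2,-1.4],[0,0.2,-1.4],[0,0.2,-1.4],[0,0.2,-1.4],[0,0.2,-1.4]], delta_rot=[[0,0,0],[0,0,0],[0,0,0],[0,0,0],[0,0,0]])

```text
time_s: 24.65
tcp_pos: [0.6347, -0.0557, 0.0882]
tcp_rot: [-0.002, 0.306, 0.952, -0.001]
ft_force: [0.8, 1.6, 2.5]
opening: 0.0137
```

Request:
jog_arm(hand=[-1,-1,-1,-1,-1], dp=[[0,0,0],[0,0,0.1],[0,0,0.3],[0,0,0.5],[0,0,0.7]], delta_rot=[[0,0,0],[0,0,8],[0,0,18],[0,0,28],[0,0,38]])

```text
time_s: 25.28
tcp_pos: [0.6349, -0.0555, 0.0877]
tcp_rot: [-0.001, 0.602, 0.799, -0.001]
ft_force: [1.1, 1.8, -1.4]
opening: 0.0135
```

Request:
jog_arm(hand=[-1,-1,-1,-1,-1], dp=[[0,0,0.2],[0,0,0.3],[0,0,0.5],[0,0,0.7],[0,0,0.9]], delta_rot=[[0,0,10],[0,0,20],[0,0,30],[0,0,40],[0,0,50]])

```text
time_s: 25.9
tcp_pos: [0.6354, -0.0554, 0.087]
tcp_rot: [-0.0, 0.884, 0.467, -0.001]
ft_force: [1.0, -0.2, -0.5]
opening: 0.0134
```

```bash
python3 - <<'E'
from h import *
go((.6355,-.056,.0887,13.5))
print(np.round(status.sense()["ft_torque"],3))
E
```

```text
t 25.9 p [ 0.6354 -0.0554  0.087 ] yaw 55.73 open 0.0134 F [ 1.  -0.2 -0.5] q [-0.16  0.72  0.35  1.67 -0.32  0.82 -0.26]
dp [-0.4, 0.4, -1.7] rot [-0.0, 0.1, 42.2]
[ 0.038 -0.378  0.034]
```

Request:
jog_arm(hand=[-1,-1,-1,-1,-1], dp=[[0,0,0.1],[0,0,0.3],[0,0,0.5],[0,0,0.7],[0,0,0.7]], delta_rot=[[0,0,10],[0,0,20],[0,0,30],[0,0,40],[0,0,42]])

```text
time_s: 26.52
tcp_pos: [0.6357, -0.0558, 0.0863]
tcp_rot: [0.001, 0.993, 0.119, -0.001]
ft_force: [1.5, -0.8, 0.6]
opening: 0.0137
```

Request:
jog_arm(hand=[-1,-1,-1,-1,-1], dp=[[0,0,0],[0,0,0],[0,0,0],[0,0,0],[0,0,0]], delta_rot=[[0,0,0],[0,0,0],[0,0,0],[0,0,0],[0,0,0]], squeeze=40)

```text
time_s: 27.15
tcp_pos: [0.6357, -0.0558, 0.0863]
tcp_rot: [0.001, 0.993, 0.119, -0.001]
ft_force: [1.0, -0.8, -0.5]
opening: 0.0133
```

```bash
python3 - <<'E'
from h import *
go((.6355,-.056,.0887,13.5))
s=status.sense();print(np.round(s["ft_torque"],3),np.round(s["joint_vel"],3))
t=snapshot("top");s=snapshot("side");crop("side",s,270,150,115,95,7,"pics/h1.png");cv2.imwrite("pics/h2.png",t)
E
```

```text
t 27.15 p [ 0.6357 -0.0558  0.0863] yaw 13.71 open 0.0133 F [ 1.  -0.8 -0.5] q [-0.27  0.76  0.56  1.67 -0.5   0.86 -0.83]
dp [-0.3, 0.2, -2.4] rot [0.0, 0.1, 0.2]
[-0.004 -0.378 -0.011] [ 0.    -0.     0.001  0.002 -0.001 -0.     0.001]
```

View pics/h1.png

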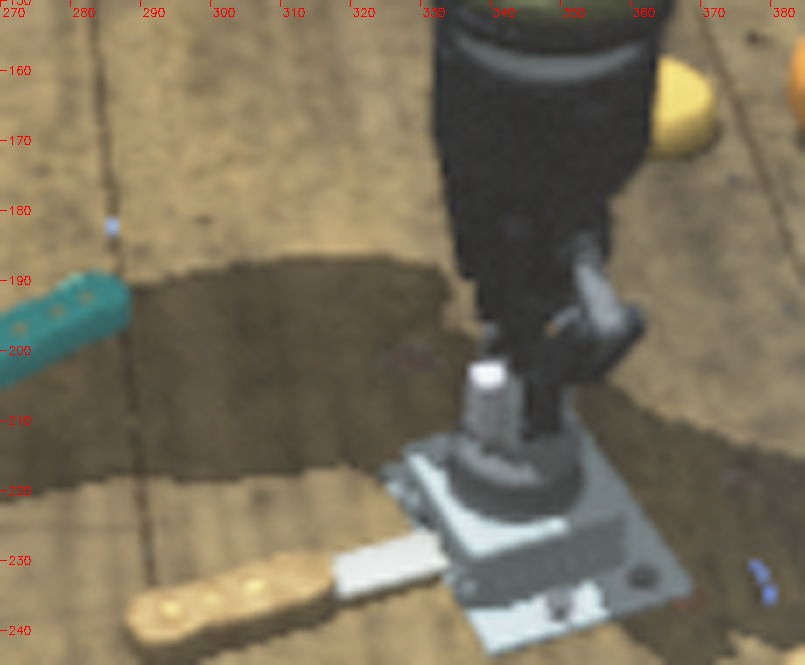

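View pics/h2.png

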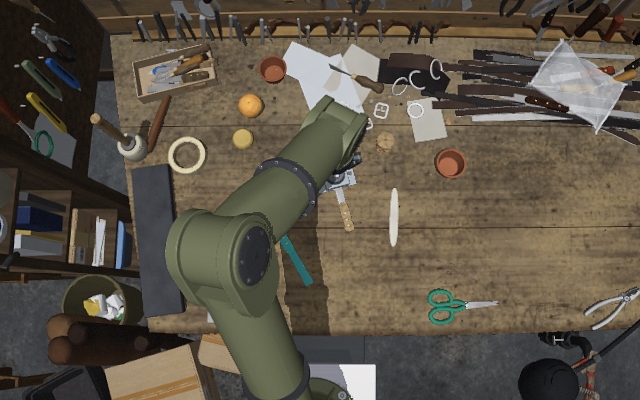

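```bash
python3 - <<'E'
from h import *
a=np.radians(13.7);d=np.array([np.cos(a),np.sin(a)]);n=np.array([-d[1],d[0]])
for c in ((.6357,-.0585),(.6357,-.0565)):
  for z in (.097,.091): print(c,z,[np.round(proj("side",[*(np.array(c)+sx*d+sy*n),z]),1).tolist() for sx,sy in((-.019,.007),(-.019,-.007))])
# same check at the start: wing yaw -67
a=np.radians(-67);d=np.array([np.cos(a),np.sin(a)]);n=np.array([-d[1],d[0]])
print([np.round(proj("side",[*(np.array((.6357,-.0585))+sx*d+sy*n),.103]),1).tolist() for sx,sy in((-.019,-.007),(-.019,.007),(.019,.007),(.019,-.007))])
E
```

```text
(0.6357, -0.0585) 0.097 [[336.3, 199.8], [338.5, 203.3]]
(0.6357, -0.0585) 0.091 [[336.2, 201.6], [338.4, 205.1]]
(0.6357, -0.0565) 0.097 [[336.1, 199.3], [338.4, 202.8]]
(0.6357, -0.0565) 0.091 [[336.1, 201.1], [338.3, 204.6]]
[[338.0, 194.5], [342.8, 192.8], [351.2, 201.5], [346.4, 203.4]]
```

```bash
python3 - <<'E'
from h import *
bot.finish_job(); go((.6355,-.056,.0887,13.5))
E
```

```text
the job is handed in; nothing more can be done
the job is handed in; nothing more can be done
```

The knife is home in the clamp slot, and the wing bolt is started, with the gripper still holding its wing. I handed the job in at about 27 s; it reports no verdict.

- **Knife:** I slid the wooden-handled knife in flat, blade first. About 10 N of resistance stopped it at the depth I expected. After I let go, the front of the handle measured about 40 mm ahead of the slot mouth, which is right for fully home. The last picture shows it unmoved.
- **Bolt, backward:** I turned it about 88° counter-clockwise. Between 73° and 83° its weight came onto the hand. The hand then followed it down 6 mm until it seated.
- **Bolt, forward:** I turned it about 367° clockwise in two grips, following it down. I reckon `bolt_turn` at about 6.3 from the angles; nothing reads it directly.
- **Last checks:** In the final side picture the wing's top is about 91 mm above the bench, so the bolt has sunk about 12 mm, as expected when started. The grip was 40 N, the wrist force under 2 N and the arm still.
- **Disagreements:** The bolt's axis felt with the gripper was about 3 mm from where the cameras put it, and I used the felt position. My reading of the handle's sideways position was about 4 mm off the slot's line, but the knife looked straight and went in without side force.
- **Other things:** I touched nothing else on the bench. The turquoise look-alike and the other things still in view looked unmoved in the last pictures.

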